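# Change over the cuff-forming bench

## Task

Get the bench ready for the next batch of cuffs: hang every finished cuff astride the rail, press every forming die that lies on the bench fully home in a pocket of the bolster, until the top of its base is flush with the block, and count exactly three of the four copper blanks into the feed tray, lying inside it, leaving the fourth lying outside it on the mat or bench. Any pocket and any order will do; leave the mandrel, the jar and the hammer where they are.

Things in the scene. Friction and masses are not known exactly. Their poses are not given: they have to be found in the camera images.
- die1: forming die, bare aluminium, 0.28 kg: a flat base 70 (x) x 50 (y) x 20 mm high with a ridge on it, 60 long (x), 26 wide (y), its upright sides rising from 20 to 48 mm above the underside, top edges rounded, top flat. Origin: centre of the underside, z up. Pinch the ridge across y from above. All dies are the same; some may be absent
- die2: forming die, bare aluminium, 0.28 kg: a flat base 70 (x) x 50 (y) x 20 mm high with a ridge on it, 60 long (x), 26 wide (y), its upright sides rising from 20 to 48 mm above the underside, top edges rounded, top flat. Origin: centre of the underside, z up. Pinch the ridge across y from above. All dies are the same; some may be absent
- die3: forming die, bare aluminium, 0.28 kg: a flat base 70 (x) x 50 (y) x 20 mm high with a ridge on it, 60 long (x), 26 wide (y), its upright sides rising from 20 to 48 mm above the underside, top edges rounded, top flat. Origin: centre of the underside, z up. Pinch the ridge across y from above. All dies are the same; some may be absent
- cuff1: copper cuff, 0.09 kg: upside-down U of strip 4 mm thick, 34 mm wide (y), 56 mm over the legs (x), 62 mm high; straight legs up to 34 mm, arch above; inside, the crown is 58 mm above the leg ends and the gap is 48 mm. Stands on its leg ends. Origin: midway between the leg ends, z up to the crown. Pinch it across the legs (x) so the space under the arch stays free for the bar. May be absent
- cuff2: copper cuff, 0.09 kg: upside-down U of strip 4 mm thick, 34 mm wide (y), 56 mm over the legs (x), 62 mm high; straight legs up to 34 mm, arch above; inside, the crown is 58 mm above the leg ends and the gap is 48 mm. Stands on its leg ends. Origin: midway between the leg ends, z up to the crown. Pinch it across the legs (x) so the space under the arch stays free for the bar. May be absent
- blank1: flat copper bar blank, 90 (x) x 26 (y) x 8 mm thick, 0.16 kg, lying on the rubber mat at the start. Origin: centre of the underside, z up
- blank2: flat copper bar blank, 90 (x) x 26 (y) x 8 mm thick, 0.16 kg, lying on the rubber mat at the start. Origin: centre of the underside, z up
- blank3: flat copper bar blank, 90 (x) x 26 (y) x 8 mm thick, 0.16 kg, lying on the rubber mat at the start. Origin: centre of the underside, z up
- blank4: flat copper bar blank, 90 (x) x 26 (y) x 8 mm thick, 0.16 kg, lying on the rubber mat at the start. Origin: centre of the underside, z up
- bolster: dark steel block fixed to the bench, 110 (x) x 250 (y) x 34 mm high, with three equal rectangular pockets in a row 80 mm apart along y. A die fits with its long side along the bolster's x, either way round. Home, it rests on the pocket's floor, its base top flush with the block's top and only the ridge standing out. Origin: centre of the underside, z up
- pocket0 (a point): centre of a pocket's mouth, 34 mm above the bench; axes as the bolster's. Pocket 73 (x) x 53 (y) mm, 20 mm deep (1.5 mm play round a die's base). On its floor stands a stiff brass ejector plate that holds a die laid in about 8 mm proud; a push down of 10 to 15 N makes the plate sink, and it stays where it is left
- pocket1 (a point): centre of a pocket's mouth, 34 mm above the bench; axes as the bolster's. Pocket 73 (x) x 53 (y) mm, 20 mm deep (1.5 mm play round a die's base). On its floor stands a stiff brass ejector plate that holds a die laid in about 8 mm proud; a push down of 10 to 15 N makes the plate sink, and it stays where it is left
- pocket2 (a point): centre of a pocket's mouth, 34 mm above the bench; axes as the bolster's. Pocket 73 (x) x 53 (y) mm, 20 mm deep (1.5 mm play round a die's base). On its floor stands a stiff brass ejector plate that holds a die laid in about 8 mm proud; a push down of 10 to 15 N makes the plate sink, and it stays where it is left
- rail_mid (a point): middle of the hanging rail: a fixed round steel bar 16 mm thick running along this point's y, 220 mm long between two posts at its ends. This point is on the bar's axis, 135 mm above the bench; x is level and square to the bar. A hung cuff's origin lies 50 mm below this point's level
- tray: plywood feed tray fixed to the bench, 140 (x) x 120 (y) x 36 mm high outside, walls and floor 4 mm thick, open on top, inside 132 x 112 mm. Origin: centre of the underside, z up
- mat: thin black rubber mat fixed on the bench, 130 (x) x 270 (y) x 3 mm, on which the blanks lie. Origin: centre of the underside
- mandrel: bystander: dark steel cone standing on its base, 72 mm across, 195 mm high. Origin: centre of the underside
- jar: bystander: jar, 60 mm across, 85 mm high. Origin: centre of the underside
- hammer: bystander: hammer lying on the bench, handle along its x. Origin: underside
Mind the look-alikes: they are no part of the job. Leave any green or yellow look-alike of the die3 alone.

How it is judged:
By the outcome, as a careful person would: the job done as asked, in the order asked, and still so for the second after the job is handed in, with the robot touching nothing.
Of die1, die2, die3 only 2 to 3 are there at a start; the rules pass over those that are not, and their reading is None.
Of cuff1, cuff2 only 1 to 2 are there at a start; the rules pass over those that are not, and their reading is None.
At some moment in a run one of die1, die2, die3 may be knocked a few centimetres aside while the robot is not near it.
It also fails if it takes over 210 s, if anything falls off the work surface, if the arm or the gripper's body presses on something with over 40 N, if the wrist force passes 120 N, or if a joint passes its speed limit or range.

## Robot

A 6-joint arm with a two-finger parallel gripper is mounted at the origin on the work surface. World frame = base frame: x ahead of the robot, y to its left, z up, the work surface at z = 0. Lengths are in m, angles in rad, forces in N, time in s.
With the tool pointing down it reaches from about 0.225 to 0.725 m from the base axis. Payload 3.1 kg.
Tool frame: the origin (TCP) lies at the very end of the fingers, on their centre line; the grasp point (between the pads) lies ctrl.tcp_to_grasp behind it (ctrl.tcp_to_grasp is the distance from the TCP to the grasp point, in m); z points along the fingers, y is the line along which they close (so a half turn about z gives the same grasp; the last joint's range is limited). The gripper opens to 85 mm and grips with 20 to 120 N. Pads are 22 mm wide; open, the fingers measure 114 mm over their backs; the gripper's body (76 mm by 85 mm) begins 54 mm behind the grasp point. The pads swing forward as they close: fully open they stand 13 mm farther back than shut.
Start: joints at [-0.128, 0.048, 0.099, 1.622, 0, 1.443], TCP at [0.525, -0, 0.231] pointing down, gripper open.
Joint ranges: [-2.91, 2.91], [-0.99, 1.94], [-1.21, 1.42], [-2.12, 2.29], [-1.49, 1.47], [-3.14, 3.14]. Speed limits (rad/s): [2.79, 2.79, 3.14, 3.14, 3.14, 3.14].

## Interface

Orientations are given as a 3x3 rotation matrix whose columns are the frame's x, y, z axes.
In Python, from workcell import ctrl gives the robot as it stands. Calls block until the motion is done:
- ctrl.goto(position, orientation): joint-space move of the TCP to a pose.
- ctrl.line_to(position, feed=0.15, rot=None): straight line of the TCP; rot=None keeps the orientation; feed is the mean speed in m/s.
- ctrl.move_joints(angles): joint-space move.
- ctrl.set_gripper(opening, effort=None): opening from 0.0 (shut) to 1.0 (fully open); effort is the grip in N (None keeps the last); returns when the fingers have stopped.
- ctrl.wait(seconds).
- ctrl.ik(position, orientation): joint angles nearest the present ones, or None.
- ctrl.grab_frame(name): name is "scene" or "side" or "wrist"; returns (picture, depth): 400x640x3 uint8, red, green, blue; 400x640 float32, m along the optical axis (not along the pixel's ray), 0 where there is no reading.
- ctrl.camera_info(name): a dict with "fovy" (degrees; the focal length in pixels is half the picture's height over the tangent of half this angle, whatever the lens; pixels are square), "cx", "cy" (the principal point, pixels), "rvec" (rotation vector, rad) and "tvec" (3), from world to camera coordinates, as OpenCV has them. Camera axes: x right, y down, z forward; pixel columns grow to the right and rows downward; lengths in m; the calibration is good to about 2 mm. The wrist camera is an equidistant fisheye: a pixel r from the principal point sees the ray r / f radians off the axis. A picture is of the moment at which its call begins: read the wrist's pose just before it. camera_info takes no time and is no camera call; for the wrist camera it gives the pose at the moment of the call.
A pose or a line that the arm cannot do raises ctrl.Unreachable and nothing moves.
- ctrl.job_done(): hands the job in; it is judged then, once.
Trained networks look in the newest picture that a camera, given by its name, has taken for a name from the list of things; names that differ only in an ending like _2 or _b are one class to them, and where a whole thing is asked for, a point or a joint stands for the part that bears it (a point fixed in the world has none). Each returns a list of dicts, best first, with "confidence" (0 to 1); they miss things now and then, are a little off and sometimes report something else, mostly with a low value. They report only what shows in the picture. A call takes as long as a camera call. They do not tell look-alikes from the thing itself.
- ctrl.look_for(query, camera): "extent" ([left, top, width, height] in pixels, round what is visible of it).
Readings, each from a call of its own:
- ctrl.get_time(): time.
- ctrl.get_qpos(): joint angles.
- ctrl.get_joint_velocities(): joint speeds.
- ctrl.get_joint_efforts(): joint torques, N m.
- ctrl.get_tool_pos(): TCP position.
- ctrl.get_tcp_rot(): TCP orientation.
- ctrl.get_wrist_force(): force on the tool from outside, world axes, zero at the start.
- ctrl.get_wrist_torque(): the same for the moment, N m.
- ctrl.get_opening(): opening from 0.0 (shut) to 1.0 (fully open).
- ctrl.get_gripper_force(): force on a finger pad.
Only numpy, scipy, OpenCV 4.12 (cv2) and the standard library are available. Lean on these libraries where they do the work, as an engineer would, in place of code of your own. Each camera call takes 0.05 s, during which the arm holds its last target. There are 200 camera calls.

## Working session

There is one attempt and no reset: what is moved stays moved. The work goes in short steps, each a Python script; the robot and the scene stay as the last script left them, time stands still between calls to the robot, and variables do not carry over. Pictures are saved under pics/ and viewed, at most 14 in all, crops included, and the job is handed in when it is done.

```bash
mkdir -p pics; ls
cat > h.py <<'E'
import numpy as np, cv2
from workcell import ctrl
def cam(name):
    i=ctrl.camera_info(name); p,d=ctrl.grab_frame(name); return p,d,i
def cloud(d,i):
    H,W=d.shape; f=H/2/np.tan(np.radians(i['fovy'])/2)
    u,v=np.meshgrid(np.arange(W),np.arange(H))
    P=np.stack([(u-i['cx'])/f*d,(v-i['cy'])/f*d,d],-1)
    R=cv2.Rodrigues(np.array(i['rvec'],float))[0]
    w=(P-np.array(i['tvec']).ravel())@R
    w[d<=0]=np.nan
    return w
def save(n,p): cv2.imwrite('pics/'+n+'.png',p[:,:,::-1])
E
python3 - <<'E'
from h import *
print(ctrl.tcp_to_grasp)
ims=[]
for n in ['scene','side']:
    p,d,i=cam(n); np.savez(n,p=p,d=d,w=cloud(d,i)); print(n,i); save(n,p)
    for q in ['die1','cuff1','blank1','bolster','rail_mid','tray','mat','mandrel','jar','hammer']:
        print(q,[( [int(x) for x in r['extent']],round(r['confidence'],2)) for r in ctrl.look_for(q,n)])
p,d,i=cam('wrist'); save('wrist',p); print(i)
E
```

```text
pics
0.0187
scene {'fovy': 51.935454263361976, 'cx': 322.17804951811837, 'cy': 202.46101733645042, 'rvec': array([ 1.20429462,  2.40294503, -0.8639562 ]), 'tvec': array([ 0.29878768, -0.24983808,  1.44494994])}
die1 [([427, 195, 29, 23], 0.97), ([403, 223, 23, 25], 0.94), ([354, 182, 27, 22], 0.84), ([334, 204, 29, 28], 0.81), ([257, 271, 24, 34], 0.59)]
cuff1 [([370, 215, 18, 24], 0.71), ([270, 156, 26, 13], 0.6), ([337, 205, 24, 25], 0.46)]
blank1 [([270, 158, 28, 13], 0.76), ([269, 168, 33, 15], 0.61), ([287, 182, 28, 10], 0.6), ([267, 149, 24, 6], 0.51)]
bolster [([253, 215, 106, 72], 0.93), ([287, 180, 30, 12], 0.37)]
rail_mid [([380, 237, 111, 109], 0.72), ([258, 214, 102, 78], 0.67)]
tray [([191, 154, 57, 44], 0.83), ([401, 224, 24, 24], 0.36)]
mat [([253, 139, 71, 68], 0.7)]
mandrel [([300, 282, 27, 53], 0.61)]
jar [([257, 271, 24, 36], 0.94)]
hammer [([169, 212, 86, 60], 0.56)]
side {'fovy': 57.482866616332885, 'cx': 315.8586393107664, 'cy': 196.4479350942771, 'rvec': array([ 2.03993123, -0.0713231 ,  0.01776073]), 'tvec': array([-0.52107274,  0.13749696,  1.01729947])}
die1
[... 186 characters left out ...]
[220, 305, 42, 24], 0.97), ([261, 275, 33, 17], 0.67), ([271, 260, 34, 14], 0.67), ([243, 288, 38, 16], 0.63)]
bolster [([317, 199, 66, 60], 0.97), ([302, 139, 26, 64], 0.17)]
rail_mid [([299, 138, 28, 65], 0.64), ([316, 201, 63, 55], 0.22)]
tray [([303, 291, 81, 72], 0.82)]
mat [([209, 252, 111, 96], 0.6), ([391, 238, 64, 75], 0.55), ([277, 195, 22, 23], 0.34), ([302, 140, 25, 63], 0.25)]
mandrel [([378, 147, 14, 64], 0.92)]
jar [([388, 199, 22, 30], 0.96)]
hammer [([388, 237, 67, 77], 0.67)]
{'fovy': 65.70646984690485, 'cx': 318.8649895575723, 'cy': 198.0399381268761, 'rvec': array([-2.87846020e+00,  1.67489120e-03,  1.99708506e-03]), 'tvec': array([-0.5243502 , -0.03340116,  0.37886444])}
```

Run:
```python
import cv2,numpy as np
for n,(x,y,w,h) in {'scene':(160,110,340,240),'side':(200,120,270,250)}.items():
    p=cv2.imread(f'pics/{n}.png')[y:y+h,x:x+w]
    s=min(800/w,600/h); cv2.imwrite(f'pics/{n}_c.png',cv2.resize(p,None,fx=s,fy=s,interpolation=cv2.INTER_CUBIC)[:600,:800]); print(s)
# heightmaps
z={n:np.load(n+'.npz') for n in['scene','side']}
for n in z:
    w=z[n]['w']; ok=np.isfinite(w[...,2])
    print(n,[np.nanpercentile(w[...,k],[1,50,99]) for k in range(3)])
def top(n,box,lo,hi=9):
    l,t,a,b=box; w=z[n]['w'][t:t+b,l:l+a].reshape(-1,3); m=(w[:,2]>lo)&(w[:,2]<hi); w=w[m]
    return len(w),np.median(w,0).round(4),w.min(0).round(3),w.max(0).round(3)
for b in [[427,195,29,23],[403,223,23,25],[354,182,27,22],[334,204,29,28],[370,215,18,24]]: print('sc',b,top('scene',b,.035))
for b in [[239,214,24,23],[220,189,27,13],[265,188,19,15],[280,213,24,21],[277,195,18,13]]: print('si',b,top('side',b,.035))
```

```text
2.3529411764705883
2.4
scene [array([-1.17274707,  0.45953334,  1.30632018]), array([-2.2034186 , -0.0074183 ,  1.04246818]), array([-0.7577905 , -0.00115268,  0.58090974])]
side [array([-1.26902993,  0.52753433,  2.17186834]), array([-0.5065493 ,  0.31739692,  1.81364265]), array([-0.75415255,  0.00111955,  0.60131142])]
sc [427, 195, 29, 23] (173, array([0.2628, 0.2533, 0.0458]), array([0.231, 0.231, 0.035]), array([0.291, 0.273, 0.051]))
sc [403, 223, 23, 25] (211, array([0.4055, 0.2447, 0.0465]), array([0.367, 0.227, 0.036]), array([0.532, 0.268, 0.144]))
sc [354, 182, 27, 22] (166, array([0.3432, 0.0504, 0.0457]), array([0.318, 0.019, 0.036]), array([0.36 , 0.078, 0.05 ]))
sc [334, 204, 29, 28] (183, array([0.4623, 0.0563, 0.0461]), array([0.429, 0.042, 0.035]), array([0.489, 0.068, 0.052]))
sc [370, 215, 18, 24] (225, array([0.4529, 0.1478, 0.0565]), array([0.414, 0.129, 0.036]), array([0.468, 0.166, 0.064]))
si [239, 214, 24, 23] (128, array([0.3382, 0.0295, 0.0471]), array([0.316, 0.012, 0.035]), array([0.357, 0.067, 0.051]))
si [220, 189, 27, 13] (85, array([0.2617, 0.2367, 0.0434]), array([0.227, 0.224, 0.035]), array([0.288, 0.249, 0.05 ]))
si [265, 188, 19, 15] (133, array([0.4085, 0.2257, 0.047 ]), array([0.366, 0.122, 0.036]), array([0.43 , 0.242, 0.063]))
si [280, 213, 24, 21] (162, array([0.4564, 0.0405, 0.046 ]), array([0.427, 0.034, 0.035]), array([0.486, 0.062, 0.05 ]))
si [277, 195, 18, 13] (111, array([0.4325, 0.1349, 0.0575]), array([0.408, 0.121, 0.035]), array([0.463, 0.159, 0.064]))
```

View pics/scene_c.png

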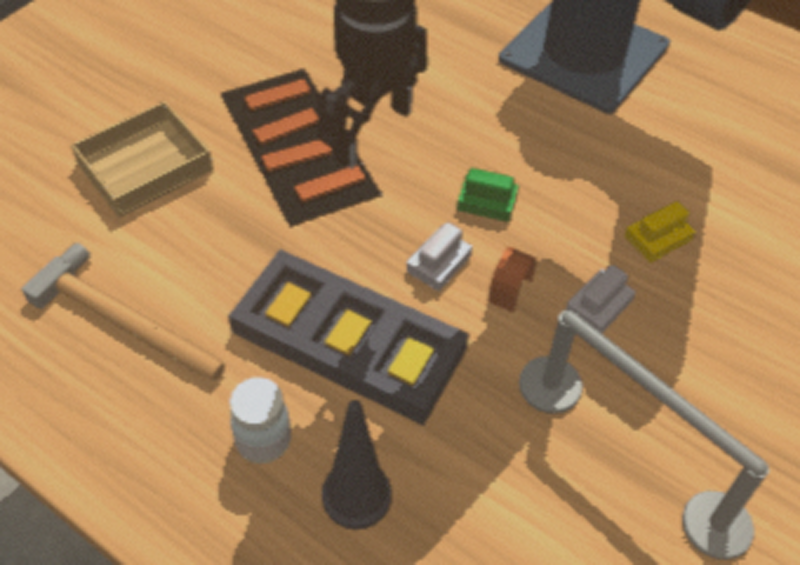

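View pics/side_c.png

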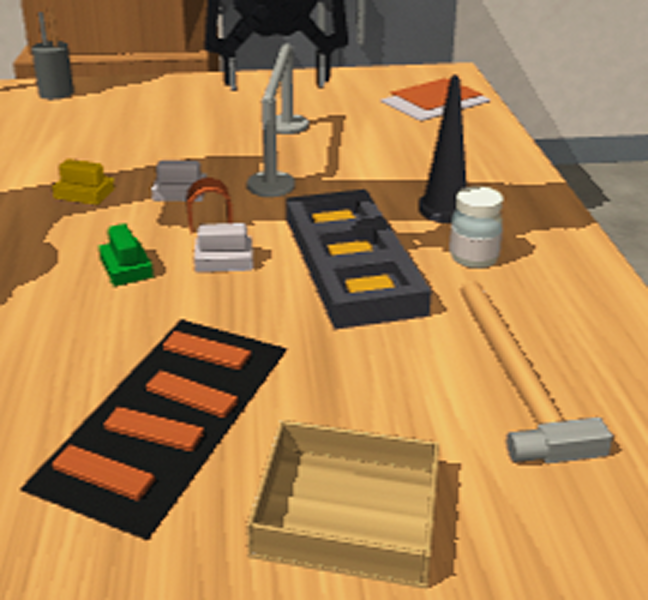

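View pics/wrist.png

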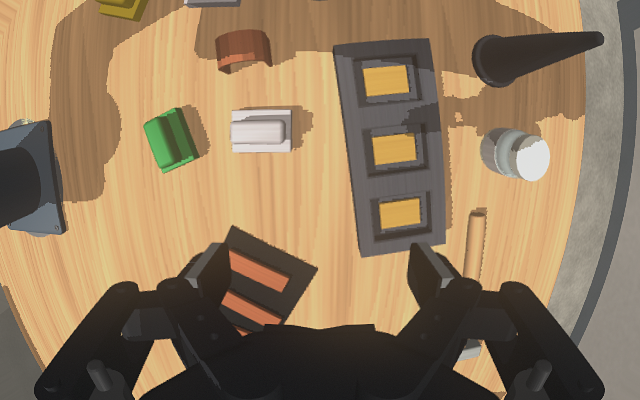

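The scene holds two bare-aluminium dies, at scene px (347,217) and (415,236). The green (366,193) and yellow (441,206) ones are look-alikes and are to be left alone. There is one cuff at (379,227), four blanks on the mat, and empty pockets. Next I'll measure with the wrist camera.

```bash
cat >> h.py <<'E'
def wcloud(d,i):
    H,W=d.shape; f=H/2/np.tan(np.radians(i['fovy'])/2)
    u,v=np.meshgrid(np.arange(W)-i['cx'],np.arange(H)-i['cy'])
    r=np.hypot(u,v)+1e-9; th=r/f; t=np.tan(np.minimum(th,1.45))
    P=np.stack([u/r*t*d,v/r*t*d,d],-1)
    R=cv2.Rodrigues(np.array(i['rvec'],float))[0]
    w=(P-np.array(i['tvec']).ravel())@R
    w[(d<=0)|(th>1.3)]=np.nan
    return w
def wrist(n=None):
    p,d,i=cam('wrist')
    if n: save(n,p)
    return p,wcloud(d,i)
def rot(yaw):  # tool down, closing axis (tool y) at world angle yaw
    y=np.array([np.cos(yaw),np.sin(yaw),0]); z=np.array([0,0,-1.]); return np.stack([np.cross(y,z),y,z],1)
def rect(pts):
    (c,s,a)=cv2.minAreaRect((pts[:,:2]*1000).astype(np.float32))
    w,h=s
    if w<h: w,h,a=h,w,a+90
    return np.array(c)/1000,(round(w,1),round(h,1)),(a+90)%180-90   # long-axis angle, deg
def blobs(p,w,zlo,zhi,col,minpx=30):
    """objects whose pixels match colour class and height band"""
    hsv=cv2.cvtColor(p,cv2.COLOR_RGB2HSV).astype(int); H,S,V=hsv[...,0],hsv[...,1],hsv[...,2]
    m={'cu':((H<13)|(H>172))&(S>110),'grey':(S<60),'green':(H>45)&(H<80)&(S>120),'any':S>=0}[col]
    z=w[...,2]; m=m&(z>zlo)&(z<zhi)&np.isfinite(z)&(w[...,0]>.15)&(w[...,0]<.85)&(abs(w[...,1])<.6)
    n,L,st,_=cv2.connectedComponentsWithStats(m.astype(np.uint8),connectivity=8)
    out=[]
    for k in range(1,n):
        if st[k,4]<minpx: continue
        q=w[L==k]; c,s,a=rect(q); out.append((st[k,4],c.round(4),s,round(a,1),round(float(np.median(q[:,2])),4),st[k,:4].tolist(),V[L==k].mean().round()))
    return out
E
python3 - <<'E'
from h import *
print(ctrl.get_tcp_rot().round(2).tolist())
R=ctrl.get_tcp_rot()
def rep(tag,p,w):
    print('==',tag, 'bench z',np.nanmedian(w[...,2]).round(4))
    for nm,a in dict(die=(.043,.053,'grey'),bol=(.029,.039,'grey'),cuff=(.03,.066,'cu'),blank=(.007,.016,'cu'),tray=(.031,.04,'any'),rail=(.12,.15,'grey')).items():
        for b in blobs(p,w,*a): print(nm,*b)
for k,(pos,R_) in enumerate([((.525,0,.231),None),((.40,.06,.30),R),((.50,-.38,.30),R)]):
    if R_ is not None:
        try: ctrl.goto(pos,R_)
        except Exception as e: print(e); continue
    p,w=wrist(f'w{k}'); np.savez(f'w{k}',p=p,w=w); rep(k,p,w)
for n in['scene','side']:
    z=np.load(n+'.npz'); rep(n,z['p'],z['w'])
print(ctrl.get_time())
E
```

```text
[[0.0, 1.0, -0.0], [1.0, -0.0, 0.0], [0.0, -0.0, -1.0]]
== 0 bench z 0.0007
die 30 [0.738  0.1686] (19.7, 3.8) 52.3 0.0491 [495, 37, 11, 11] 59.0
die 62 [0.7485 0.1303] (26.5, 6.3) -20.5 0.0477 [499, 65, 20, 13] 59.0
die 1252 [0.4578 0.051 ] (59.8, 26.8) -2.9 0.0476 [230, 119, 55, 26] 204.0
die 211 [0.7461 0.0359] (58.0, 23.4) 83.3 0.0485 [495, 129, 23, 48] 143.0
bol 11335 [0.612  0.0302] (249.9, 110.9) -81.8 0.0338 [334, 38, 112, 219] 98.0
bol 52 [0.7483 0.1284] (27.2, 4.6) -19.9 0.0342 [494, 69, 19, 12] 60.0
bol 174 [0.7442 0.0358] (57.6, 21.1) 84.3 0.0341 [489, 128, 21, 46] 127.0
cuff 1585 [0.4397 0.1419] (56.6, 35.1) 6.5 0.0585 [215, 29, 54, 42] 132.0
blank 1077 [ 0.4389 -0.1342] (89.3, 27.3) -26.8 0.0111 [229, 249, 61, 43] 188.0
blank 846 [ 0.4252 -0.2014] (87.7, 28.5) -31.5 0.0111 [221, 290, 60, 36] 181.0
blank 52 [ 0.4058 -0.2424] (22.5, 7.4) -30.3 0.0105 [235, 327, 15, 8] 131.0
tray 44 [0.2737 0.2302] (25.1, 9.2) 4.3 0.0353 [115, 0, 17, 8] 108.0
tray 62 [0.4668 0.145 ] (33.3, 4.3) -88.2 0.0373 [263, 32, 6, 30] 101.0
tray 207 [0.7417 0.1484] (54.4, 25.5) -74.0 0.035 [488, 37, 
[... 6052 characters left out ...]
65, 191, 18, 4] 112.0
tray 38 [0.7413 0.1379] (45.7, 15.6) -41.2 0.0347 [377, 197, 13, 7] 38.0
tray 1095 [0.6109 0.0297] (255.8, 111.3) -81.7 0.0341 [319, 199, 60, 49] 70.0
tray 59 [0.7579 0.0164] (59.9, 27.7) -19.0 0.0361 [387, 216, 22, 8] 158.0
tray 35 [0.3314 0.0298] (51.8, 20.3) -41.4 0.0359 [245, 219, 13, 10] 88.0
tray 54 [0.4559 0.0381] (58.0, 7.4) 1.0 0.0363 [282, 219, 21, 4] 143.0
tray 658 [ 0.5573 -0.3538] (140.0, 123.1) -15.9 0.0355 [302, 295, 81, 58] 178.0
tray 76 [ 0.7725 -0.4945] (79.0, 1.4) 73.0 0.0358 [483, 357, 9, 43] 54.0
rail 125 [0.5437 0.3483] (231.5, 19.7) 80.8 0.1407 [309, 138, 13, 29] 133.0
rail 74 [0.7526 0.145 ] (24.9, 17.0) -22.5 0.1348 [383, 165, 9, 11] 41.0
3.6167
```

```bash
cat >> h.py <<'E'
def pockets(w,amin=200):
    z=w[...,2]; m=((z>.0305)&(z<.038)).astype(np.uint8)
    m=cv2.morphologyEx(m,cv2.MORPH_CLOSE,np.ones((3,3),np.uint8))
    cs,h=cv2.findContours(m,cv2.RETR_CCOMP,cv2.CHAIN_APPROX_NONE); out=[]
    for c,hh in zip(cs,h[0]):
        if hh[3]<0 or cv2.contourArea(c)<amin: continue
        q=w[c[:,0,1],c[:,0,0]]; q=q[(q[:,2]>.0305)&(q[:,2]<.038)]
        if len(q)<20: continue
        b=rect(q)
        if 60<b[1][0]<85 and 42<b[1][1]<65: out.append(b)
    return out
E
python3 - <<'E'
from h import *
for k in (0,1):
    z=np.load(f'w{k}.npz')
    for b in pockets(z['w']): print(k,b)
q0=ctrl.get_qpos(); print(q0)
for nm,p in dict(dieA=(.457,.051,.15),p1=(.612,.03,.15),p0=(.6234,-.0492,.15),dieB=(.395,.238,.15),cuff=(.439,.142,.15),rail=(.545,.352,.22),bl=(.43,-.13,.15),tray=(.558,-.354,.2)).items():
    for y in (90,-90,0,180,-10,60,-120):
        q=ctrl.ik(p,rot(np.radians(y))); print(nm,y,None if q is None else np.round(q,2))
E
```

```text
0 (array([ 0.62292371, -0.04832101]), (75.4, 56.4), 7.730312347412109)
0 (array([0.61196112, 0.03032545]), (75.9, 55.2), 8.980031967163086)
0 (array([0.60041736, 0.10930791]), (75.8, 55.6), 8.18704891204834)
1 (array([0.61132068, 0.03053931]), (76.5, 56.9), 8.85700511932373)
1 (array([0.59993994, 0.10949706]), (77.1, 56.0), 8.209856033325195)
[-7.54522163e-01  3.69439142e-01  6.13396414e-01  1.81388489e+00
  4.37503683e-04  8.14334946e-01]
dieA 90 [-0.03 -0.13 -0.23  1.47  0.   -0.03]
dieA -90 [-0.03 -0.13 -0.23  1.47  0.    3.11]
dieA 0 [-0.03 -0.13 -0.23  1.47  0.    1.54]
dieA 180 [-0.03 -0.13 -0.23  1.47  0.   -1.61]
dieA -10 [-0.03 -0.13 -0.23  1.47  0.    1.71]
dieA 60 [-0.03 -0.13 -0.23  1.47  0.    0.49]
dieA -120 [-0.03 -0.13 -0.23  1.47  0.   -2.65]
p1 90 [-0.06  0.27  0.19  1.49  0.   -0.06]
p1 -90 [-0.06  0.27  0.19  1.49  0.    3.08]
p1 0 [-0.06  0.27  0.19  1.49  0.    1.51]
p1 180 [-0.06  0.27  0.19  1.49  0.   -1.63]
p1 -10 [-0.06  0.27  0.19  1.49  0.    1.68]
p1 60 [-0.06  0.27  0.19  1.49  0.    0.46]
p1 -120 [-0.06  0.27  0.19  1.49  0.   -2.68]
p0 90 [-0.19  0.31
[... 1185 characters left out ...]
.65 0.   0.99]
rail -120 [ 0.47  0.38  0.47  1.65  0.   -2.15]
bl 90 [-0.44 -0.15 -0.26  1.47  0.   -0.44]
bl -90 [-0.44 -0.15 -0.26  1.47  0.    2.7 ]
bl 0 [-0.44 -0.15 -0.26  1.47  0.    1.13]
bl 180 [-0.44 -0.15 -0.26  1.47  0.   -2.01]
bl -10 [-0.44 -0.15 -0.26  1.47  0.    1.3 ]
bl 60 [-0.44 -0.15 -0.26  1.47  0.    0.08]
bl -120 [-0.44 -0.15 -0.26  1.47  0.   -3.06]
tray 90 [-0.67  0.41  0.46  1.62  0.   -0.67]
tray -90 [-0.67  0.41  0.46  1.62  0.    2.47]
tray 0 [-0.67  0.41  0.46  1.62  0.    0.9 ]
tray 180 [-0.67  0.41  0.46  1.62  0.   -2.24]
tray -10 [-0.67  0.41  0.46  1.62  0.    1.08]
tray 60 [-0.67  0.41  0.46  1.62  0.   -0.14]
tray -120 [-0.67  0.41  0.46  1.62  0.    3.  ]
```

```bash
cat >> h.py <<'E'
D=np.radians
def pick(xy,yaw,z,op,eff,up=.12):
    R=rot(D(yaw)); ctrl.set_gripper(op,20)
    ctrl.goto([*xy,up],R); ctrl.line_to([*xy,z],.12); ctrl.set_gripper(0,eff)
    print('grip mm',round(ctrl.get_opening()*85,1),'F',ctrl.get_gripper_force()); ctrl.line_to([*xy,up],.15)
def place(xy,yaw,z,op,up=.12):
    R=rot(D(yaw)); ctrl.goto([*xy,up],R); ctrl.line_to([*xy,z+.006],.15); ctrl.line_to([*xy,z],.03)
    print('F',np.round(ctrl.get_wrist_force(),1)); ctrl.set_gripper(op,20); ctrl.line_to([*xy,up],.15)
E
python3 - <<'E'
from h import *
T=np.array([.5583,-.3537]); a=D(-15.9); ux=np.array([np.cos(a),np.sin(a)]); uy=np.array([-ux[1],ux[0]])
pick((.4382,-.1343),63,.0045,.5,50); place(T-.024*uy,74.1,.006,.37)
pick((.4247,-.2018),90-31.2,.0045,.5,50); place(T+.024*uy,74.1,.006,.37)
pick((.3919,-.2482),90-23.7,.0045,.5,50); place(T,-15.9,.0145,.6)
print(ctrl.get_time())
ctrl.goto([.50,-.36,.30],rot(0))
p,w=wrist('tr'); print(ctrl.get_time())
for b in blobs(p,w,.005,.035,'cu'): print(b)
p2=p[:260,120:500]; save('tr_c',cv2.resize(p2,None,fx=2,fy=2))
E
```

```text
grip mm 24.1 F 49.665656089782715
F [ 1.4 -0.9 -0.2]
grip mm 24.1 F 49.659247398376465
F [-0.  -1.7  0.5]
grip mm 23.4 F 49.6605384349823
F [-0.7 -0.3 -1.7]
24.7167
25.55
(np.int32(1065), array([ 0.3515, -0.2989]), (90.6, 26.9), -29.4, 0.0111, [188, 103, 59, 43], np.float64(194.0))
(np.int32(2741), array([ 0.5581, -0.3534]), (89.7, 89.4), 74.2, 0.0129, [324, 127, 74, 67], np.float64(187.0))
```

View pics/tr_c.png

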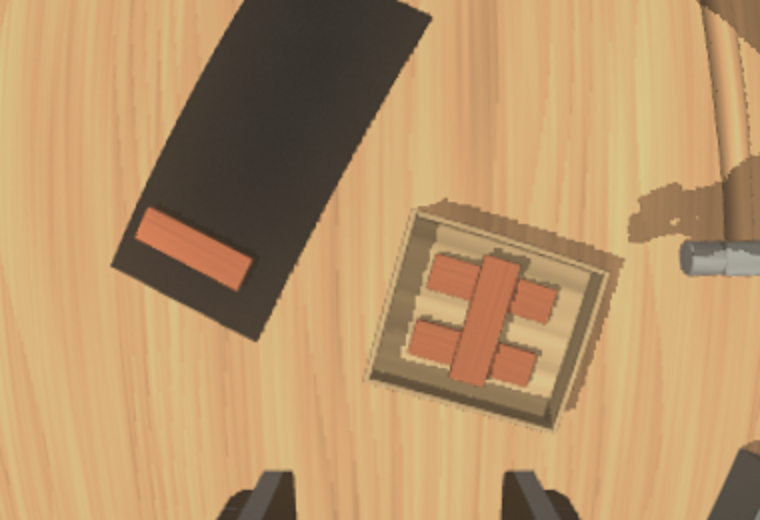

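The picture shows three blanks inside the tray (two side by side, one lying flat across them, crop ~(485,320)) and the fourth on the mat (195,248). Next I measure the dies, cuff and rail from close by.

Run:
```python
from h import *
ctrl.goto([.53,.27,.31],rot(D(-10))); p,w=wrist('rl')
for b in blobs(p,w,.128,.15,'any'): print('rail',b)
z=w[...,2]; m=(z>.139)&(z<.15)&(w[...,1]<.5); q=w[m]; print(len(q)); 
vx,vy,x0,y0=cv2.fitLine(q[:,:2].astype(np.float32),cv2.DIST_HUBER,0,.001,.001).ravel(); print('axis',np.degrees(np.arctan2(vy,vx)),x0,y0, q.min(0),q.max(0))
ctrl.goto([.41,.08,.22],rot(0)); p,w=wrist('dc'); np.savez('dc',p=p,w=w)
for b in blobs(p,w,.044,.053,'grey'): print('die',b)
for b in blobs(p,w,.03,.066,'cu'): print('cuff',b)
save('dc_c',cv2.resize(p[:250,130:500],None,fx=2,fy=2)); print(ctrl.get_time())
```

```text
rail (np.int32(3224), array([0.5419, 0.3477]), (225.8, 20.4), 80.2, 0.1418, [308, 0, 20, 211], np.float64(146.0))
rail (np.int32(267), array([0.7499, 0.1575]), (28.8, 14.7), 50.7, 0.1387, [497, 227, 22, 23], np.float64(80.0))
2951
axis 80.359955 0.54352945 0.35781884 [-0.01773639  0.05416107  0.13900088] [0.76165323 0.45691489 0.14999959]
die (np.int32(1280), array([0.3955, 0.2377]), (59.7, 26.2), -7.0, 0.0475, [274, 17, 60, 27], np.float64(149.0))
die (np.int32(65), array([0.5197, 0.2419]), (19.6, 8.2), -48.0, 0.0483, [417, 21, 15, 17], np.float64(88.0))
die (np.int32(42), array([0.742 , 0.1724]), (20.2, 3.2), 33.2, 0.0474, [568, 112, 11, 8], np.float64(69.0))
die (np.int32(141), array([0.739 , 0.1426]), (41.1, 13.1), -60.7, 0.0486, [565, 121, 13, 29], np.float64(84.0))
die (np.int32(1189), array([0.4565, 0.051 ]), (59.2, 25.0), 0.3, 0.0476, [334, 195, 55, 23], np.float64(215.0))
die (np.int32(194), array([0.7475, 0.0386]), (58.3, 26.4), 72.3, 0.0487, [555, 196, 24, 40], np.float64(152.0))
cuff (np.int32(1781), array([0.4392, 0.142 ]), (56.9, 33.9), 6.9, 0.0588, [318, 102, 56, 38], np.float64(181.0))
28.8583
```

View pics/dc_c.png

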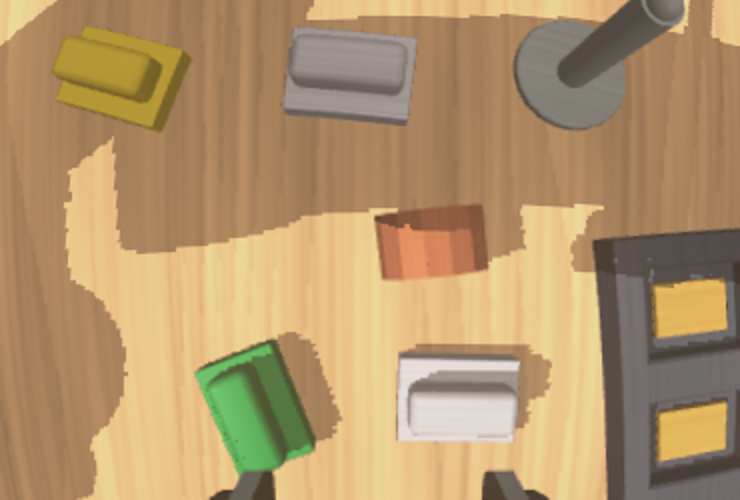

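View pics/rl.png

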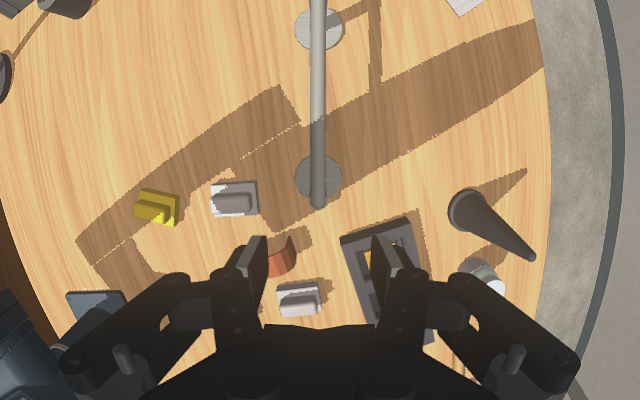

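Confirmed: the grey dies are at crop (350,75) and (457,400). Yellow (120,80) and green (255,405) are excluded, the single cuff is at (432,245), and the rail is clear. I'll hang the cuff now.

Run:
```python
from h import *
pick((.4390,.1418),6.8,.006,.95,30,up=.13)
xy=(.5422,.349); R=rot(D(-9.8))
c=ctrl.get_tool_pos(); ctrl.line_to([c[0],c[1],.23],.2)
ctrl.goto([*xy,.23],R); ctrl.line_to([*xy,.10],.1)
z=.10
while z>.089 and abs(ctrl.get_wrist_force()[2])<4:
    z-=.001; ctrl.line_to([*xy,z],.03)
print(z,ctrl.get_wrist_force().round(1),ctrl.get_opening()*85)
ctrl.set_gripper(.95,20); ctrl.line_to([*xy,.25],.15)
ctrl.goto([.52,.25,.31],R); p,w=wrist('hung'); save('hung_c',cv2.resize(p[:240,180:480],None,fx=2,fy=2))
for b in blobs(p,w,.07,.16,'cu'): print('cuff',b)
for b in blobs(p,w,.044,.053,'grey'): print('die',b)
print(ctrl.get_time())
```

```text
grip mm 55.6 F 31.39934241771698
0.091 [-1.8 -1.6  5.6] 55.66042081943465
cuff (np.int32(1782), array([0.5431, 0.3498]), (56.1, 36.2), -9.6, 0.1437, [298, 63, 54, 38], np.float64(177.0))
die (np.int32(76), array([0.7341, 0.1547]), (37.1, 8.3), 84.0, 0.0491, [469, 194, 8, 25], np.float64(85.0))
die (np.int32(695), array([0.4301, 0.2035]), (58.6, 25.6), -7.2, 0.0478, [241, 200, 42, 19], np.float64(138.0))
die (np.int32(116), array([0.7539, 0.0505]), (56.7, 22.5), 33.1, 0.0495, [471, 255, 28, 26], np.float64(131.0))
die (np.int32(496), array([0.4573, 0.0514]), (59.3, 24.1), -0.8, 0.0478, [282, 291, 40, 17], np.float64(199.0))
39.7583
```

View pics/hung_c.png

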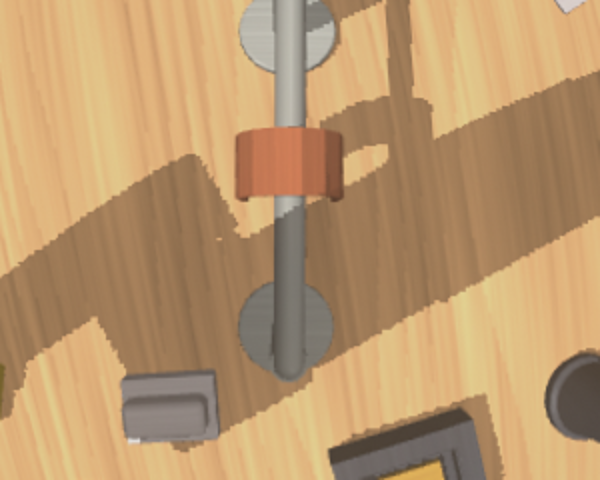

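The cuff hangs astride the bar (crop (290,165)). Die B was knocked to about (0.430, 0.2035), so I'll look afresh before each die.

```bash
cat >> h.py <<'E'
def hover(xy,yaw,z=.18,off=.03):
    R=rot(D(yaw)); t=np.array([*xy,z])-off*R[:,0]; ctrl.goto(t,R); return wrist()
def near(bs,xy,r=.04): 
    bs=[b for b in bs if np.hypot(*(b[1 if len(b)>3 else 0]-xy))<r]; return bs[0] if bs else None
def die_job(dxy,yaw,pxy,pyaw=8.2):
    ctrl.set_gripper(.95,20)
    p,w=hover(pxy,90+pyaw); pk=near(pockets(w),pxy); print('pocket',pk)
    if pk is None: save('pkfail',p); return None
    p,w=hover(dxy,90+yaw); b=near(blobs(p,w,.044,.053,'grey'),dxy); print('die',b)
    if b is None: save('diefail',p); return None
    return pk,b
E
python3 - <<'E'
from h import *
print(die_job(np.array([.457,.051]),0,np.array([.612,.0303])) is not None, ctrl.get_time())
E
```

```text
pocket (array([0.61162372, 0.03011847]), (74.3, 54.7), 7.751220226287842)
die (np.int32(1753), array([0.4566, 0.051 ]), (58.5, 25.0), -0.5, 0.0475, [305, 123, 29, 65], np.float64(217.0))
True 42.7
```

```bash
cat >> h.py <<'E'
def insert(pxy,pyaw=8.2,zin=.0455):
    R=rot(D(90+pyaw)); ctrl.goto([*pxy,.13],R); ctrl.line_to([*pxy,.063],.12)
    f0=ctrl.get_wrist_force()[2]; z=.063
    while z>zin-1e-4:
        z-=.001; ctrl.line_to([*pxy,z],.03); f=ctrl.get_wrist_force()
        if f[2]-f0>8: break
    print('z',round(z,4),'f',f.round(1),f0.round(1),'tool',ctrl.get_tool_pos().round(4)); return z
def press(pxy,pyaw=8.2,zhome=.062):
    R=rot(D(90+pyaw)); ctrl.set_gripper(0,20); ctrl.goto([*pxy,.10],R); ctrl.line_to([*pxy,.074],.1)
    z=.074; f0=ctrl.get_wrist_force()[2]; L=[]
    while z>zhome-.006:
        z-=.0005; ctrl.line_to([*pxy,z],.02); f=ctrl.get_wrist_force()[2]-f0; t=ctrl.get_tool_pos()[2]; L.append((round(z*1e3,1),round(t*1e3,2),round(float(f),1)))
        if f>32: break
    print(L); ctrl.line_to([*pxy,.12],.1)
E
python3 - <<'E'
from h import *
pick((.4566,.0510),89.7,.023,.75,60)
P=(.6118,.0302)
print(insert(P),ctrl.get_opening()*85, ctrl.get_time())
E
```

```text
grip mm 24.8 F 61.2362265586853
z 0.045 f [ 0.2 -0.5 -2.6] -3.2 tool [0.612  0.0302 0.0451]
0.044999999999999984 24.902316762348498 51.4667
```

Run:
```python
from h import *
P=(.6118,.0302)
ctrl.set_gripper(.55,20); ctrl.line_to([*P,.10],.12)
press(P); print(ctrl.get_time())
p,w=hover(np.array([.43,.2035]),83); save('dB',p)
for b in blobs(p,w,.044,.053,'grey'): print('die',b)
p,w=hover(np.array([.6006,.1092]),98.2); np.savez('pk2',p=p,w=w); save('pk2',p); print(pockets(w))
for lo,hi in((.056,.068),):
    for b in blobs(p,w,lo,hi,'grey'): print('ridge',b)
print(ctrl.get_time())
```

```text
[(73.5, np.float64(74.32), -0.2), (73.0, np.float64(73.2), 0.1), (72.5, np.float64(72.38), -0.2), (72.0, np.float64(71.91), -0.4), (71.5, np.float64(71.44), -0.3), (71.0, np.float64(70.96), 0.6), (70.5, np.float64(70.44), -0.3), (70.0, np.float64(69.94), -1.0), (69.5, np.float64(69.45), 0.2), (69.0, np.float64(69.13), 0.0), (68.5, np.float64(69.13), 2.2), (68.0, np.float64(69.06), 4.9), (67.5, np.float64(68.81), 5.9), (67.0, np.float64(68.47), 5.8), (66.5, np.float64(68.01), 7.0), (66.0, np.float64(67.57), 7.4), (65.5, np.float64(67.08), 6.6), (65.0, np.float64(66.56), 7.8), (64.5, np.float64(66.06), 7.2), (64.0, np.float64(65.55), 6.9), (63.5, np.float64(65.1), 7.2), (63.0, np.float64(64.52), 7.3), (62.5, np.float64(64.07), 6.4), (62.0, np.float64(63.53), 8.1), (61.5, np.float64(63.04), 7.2), (61.0, np.float64(62.55), 6.4), (60.5, np.float64(62.12), 7.8), (60.0, np.float64(62.09), 8.4), (59.5, np.float64(62.05), 10.5), (59.0, np.float64(62.05), 12.0), (58.5, np.float64(62.07), 14.0), (58.0, np.float64(62.03), 15.5), (57.5, np.float64(62.02), 17.1), (57.0, np.float64(62.01), 17.5), (
[... 187 characters left out ...]
 (np.int32(80), array([0.5184, 0.245 ]), (19.5, 9.0), -76.0, 0.049, [365, 238, 20, 12], np.float64(79.0))
die (np.int32(75), array([0.5597, 0.4572]), (18.6, 7.2), -35.3, 0.0486, [540, 240, 12, 15], np.float64(116.0))
die (np.int32(190), array([ 0.7733, -0.515 ]), (158.5, 61.7), 47.2, 0.0484, [0, 349, 47, 46], np.float64(70.0))
[(array([ 0.6234715 , -0.04814257]), (74.9, 56.5), 8.863103866577148), (array([0.60070728, 0.10959547]), (74.1, 53.9), 8.023241996765137)]
ridge (np.int32(123), array([0.5262, 0.2401]), (19.4, 8.1), 12.2, 0.0617, [469, 93, 12, 22], np.float64(92.0))
ridge (np.int32(1821), array([0.6116, 0.0302]), (59.2, 26.9), 6.8, 0.0615, [214, 127, 31, 67], np.float64(208.0))
65.1917
```

View pics/pk2.png

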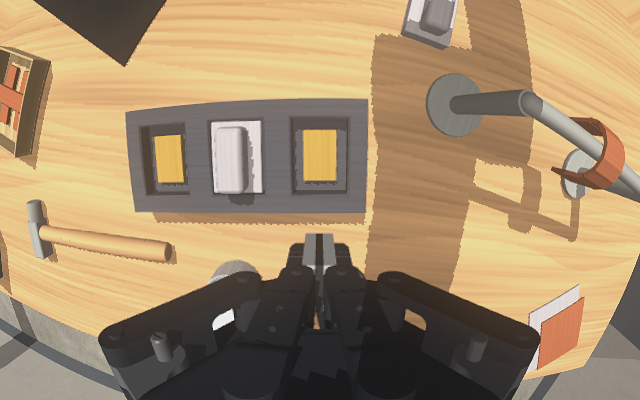

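Die A is home: it hit a hard stop at ridge top 62.0 mm, and the picture at (238,160) shows it flush. Now die B into the pocket at the left (165,160), which is clear of the rail post.

Run:
```python
from h import *
p,w=hover(np.array([.6232,-.049]),98.2); print(pockets(w))
p,w=hover(np.array([.43,.2035]),83); b=near(blobs(p,w,.044,.053,'grey'),np.array([.43,.2035])); print(b)
pick(b[1],90-6.8,.023,.75,60)
pk=near(pockets(w),np.array([.6232,-.049]))
P=(.6232,-.0488)
z=insert(P)
if z<.0465:
    ctrl.set_gripper(.55,20); ctrl.line_to([*P,.10],.12); press(P)
    p,w=hover(np.array([.6006,.1092]),98.2); save('fin',p)
    for b in blobs(p,w,.056,.072,'grey'): print('ridge',b)
print(ctrl.get_time())
```

```text
[(array([0.60116656, 0.10859093]), (74.8, 56.7), 8.298559188842773), (array([ 0.62422479, -0.04889985]), (74.4, 54.7), 8.126411437988281)]
(np.int32(1772), array([0.4295, 0.2034]), (58.5, 25.7), -6.6, 0.0475, [305, 123, 29, 65], np.float64(138.0))
grip mm 24.8 F 61.68408393859863
z 0.045 f [ 0.2  0.4 -2.2] -2.2 tool [ 0.6234 -0.0488  0.0453]
[(73.5, np.float64(74.33), -0.6), (73.0, np.float64(73.23), -1.0), (72.5, np.float64(72.43), -0.1), (72.0, np.float64(71.9), -0.1), (71.5, np.float64(71.47), 1.2), (71.0, np.float64(70.94), 0.5), (70.5, np.float64(70.42), -1.0), (70.0, np.float64(69.95), 0.3), (69.5, np.float64(69.45), -0.4), (69.0, np.float64(69.33), 1.4), (68.5, np.float64(69.33), 5.5), (68.0, np.float64(69.13), 6.3), (67.5, np.float64(68.82), 7.8), (67.0, np.float64(68.39), 6.9), (66.5, np.float64(67.91), 6.9), (66.0, np.float64(67.42), 6.4), (65.5, np.float64(66.92), 7.1), (65.0, np.float64(66.42), 7.3), (64.5, np.float64(65.95), 7.6), (64.0, np.float64(65.43), 7.2), (63.5, np.float64(64.93), 7.4), (63.0, np.float64(64.42), 6.3), (62.5, np.float64(63.95), 7.2), (62.0, np.floa
[... 165 characters left out ...]
09), 10.6), (59.0, np.float64(62.07), 13.2), (58.5, np.float64(62.04), 14.5), (58.0, np.float64(62.02), 15.6), (57.5, np.float64(62.03), 17.7), (57.0, np.float64(62.03), 19.7), (56.5, np.float64(62.01), 20.7), (56.0, np.float64(61.98), 22.5)]
ridge (np.int32(170), array([0.5262, 0.2404]), (19.4, 9.1), 16.0, 0.064, [470, 93, 17, 22], np.float64(91.0))
ridge (np.int32(1841), array([0.6114, 0.0301]), (60.0, 27.0), 6.9, 0.0615, [215, 126, 30, 68], np.float64(205.0))
ridge (np.int32(1422), array([ 0.6224, -0.0479]), (59.8, 26.5), 9.2, 0.0615, [139, 131, 28, 63], np.float64(202.0))
ridge (np.int32(40), array([0.7522, 0.1307]), (13.3, 2.7), -12.9, 0.0672, [317, 312, 7, 9], np.float64(53.0))
89.4583
```

Run:
```python
from h import *
ctrl.goto([.45,-.05,.35],rot(D(90))); p,d,i=cam('scene'); save('end',p); save('end_c',cv2.resize(p[90:350,130:510],None,fx=2.1,fy=2.1))
for q in('die1','cuff1'): print(q,[([int(x) for x in r['extent']],round(r['confidence'],2)) for r in ctrl.look_for(q,'scene')])
```

```text
die1 [([355, 183, 29, 19], 0.93), ([270, 225, 26, 22], 0.86), ([429, 195, 23, 21], 0.73), ([298, 235, 25, 25], 0.59)]
cuff1 [([420, 264, 30, 32], 0.67), ([203, 167, 28, 13], 0.65), ([255, 216, 102, 73], 0.25)]
```

View pics/end_c.png

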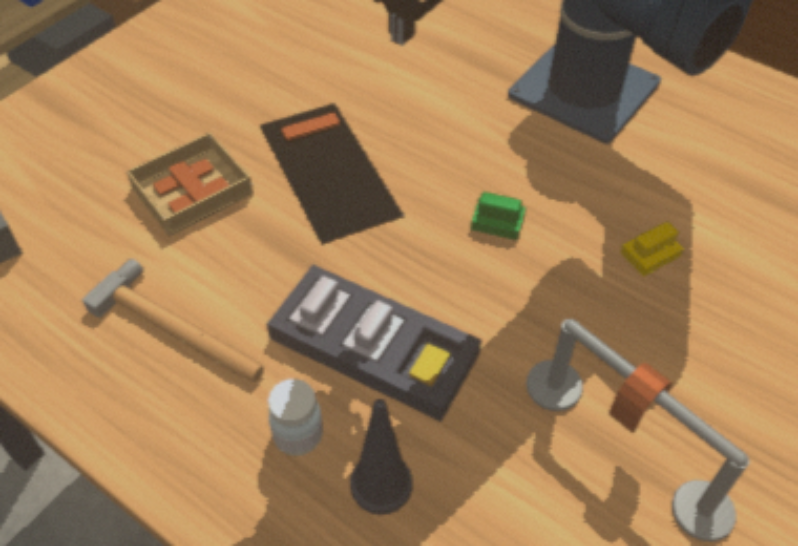

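The final picture shows both dies flush in the bolster ((320,305) and (373,328)), the cuff on the rail (640,395), three blanks in the tray (190,185) and the fourth on the mat (310,127). The bystanders and look-alikes are untouched.

```bash
python3 -c "
from workcell import ctrl
print(ctrl.job_done(),ctrl.get_time())"
```

```text
the job is handed in; nothing more can be done
the job is handed in; nothing more can be done
```

I handed the job in at roughly 90 s of the 210 s allowed: the one cuff present hangs on the rail, both dies present are pressed home, three blanks lie in the tray (one flat across the other two) and the fourth is on the mat.

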